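# Hold the hidden bolt head behind the lamp bracket

## Robot

A 6-joint arm with a two-finger parallel gripper is mounted at the origin on the work surface. World frame = base frame: x ahead of the robot, y to its left, z up, the work surface at z = 0. Lengths are in m, angles in rad, forces in N, time in s.
With the tool pointing down it reaches from about 0.25 to 0.8 m from the base axis. Payload 3.9 kg.
Tool frame: the origin (TCP) lies on the mounting face of the last link; the fingertips stand manip.tcp_to_tips ahead of it and the grasp point (between the pads) lies 155 mm ahead of it (manip.tcp_to_tips is the distance from the TCP to the fingertips, in m); z points along the fingers, y is the line along which they close (so a half turn about z gives the same grasp; the last joint's range is limited). The gripper opens to 85 mm and grips with 20 to 120 N. Pads are 22 mm wide; open, the fingers measure 114 mm over their backs; the gripper's body (76 mm by 85 mm) begins 54 mm behind the grasp point. The pads swing forward as they close: fully open they stand 13 mm farther back than shut.
Start: joints at [1.136, 0.26, -0.138, 1.173, 0, 1.571], TCP at [0.221, 0.476, 0.405] pointing down, gripper open.
Joint ranges: [-2.78, 2.78], [-0.83, 1.72], [-1.28, 1.37], [-1.9, 2.12], [-1.57, 1.48], [-3.14, 3.14]. Speed limits (rad/s): [2.57, 2.57, 3.14, 3.14, 3.14, 3.14].

## Interface

Orientations are given as a unit quaternion [w, x, y, z].
In Python, from rig import manip gives the robot as it stands. Calls block until the motion is done:
- manip.reach(position, orientation): joint-space move of the TCP to a pose.
- manip.movel(position, attitude=None, velocity=0.15): straight line of the TCP; attitude=None keeps the orientation; velocity is the mean speed in m/s.
- manip.goto_joints(angles): joint-space move.
- manip.move_gripper(opening, effort=None): opening from 0.0 (shut) to 1.0 (fully open); effort is the grip in N (None keeps the last); returns when the fingers have stopped.
- manip.wait(seconds).
- manip.ik(position, orientation): joint angles nearest the present ones, or None.
- manip.read_state(): the state.
- manip.capture(name): name is "scene" or "top"; returns the picture (400x640x3 uint8, red, green, blue); there is no depth.
- manip.camera_params(name): a dict with "vertical_fov" (degrees; the focal length in pixels is half the picture's height over the tangent of half this angle, whatever the lens; pixels are square), "cx", "cy" (the principal point, pixels), "eye" and "attitude" of the camera in the world. Camera axes: x right, y down, z forward; pixel columns grow to the right and rows downward; lengths in m; the calibration is good to about 2 mm. A picture is of the moment at which its call begins. camera_params takes no time and is no camera call.
A pose or a line that the arm cannot do raises manip.Unreachable and nothing moves.
- manip.sign_off(): hands the job in; it is judged then, once.
Trained networks look in the newest picture that a camera, given by its name, has taken for a name from the list of things; names that differ only in an ending like _2 or _b are one class to them, and where a whole thing is asked for, a point or a joint stands for the part that bears it (a point fixed in the world has none). Each returns a list of dicts, best first, with "conf" (0 to 1); they miss things now and then, are a little off and sometimes report something else, mostly with a low value. They report only what shows in the picture. A call takes as long as a camera call. They do not tell look-alikes from the thing itself.
- manip.boxes_of(camera, target): "position" ([x, y, z] in m, in the coordinates of the camera as it stood for that picture, good to about 4 mm: the middle of the surface that is visible of it).
- manip.outline_of(camera, target): "region" (400x640 bool, what is visible of it).
- manip.place_of(camera, target): "position" ([x, y, z] in m, in the coordinates of the camera as it stood for that picture, good to about 4 mm: a listed point, or the origin of a listed thing).
The state is a dict: "t": time; "q": joint angles; "joint_velocities": joint speeds; "effort": joint torques, N m; "tcp_pos": TCP position; "ee_rot": TCP orientation; "force": force on the tool from outside, world axes, zero at the start; "wrist_torque": the same for the moment, N m; "width": opening from 0.0 (shut) to 1.0 (fully open); "grip_force": force on a finger pad.
Only numpy, scipy, OpenCV 4.12 (cv2) and the standard library are available. Lean on these libraries where they do the work, as an engineer would, in place of code of your own. Each camera call takes 0.05 s, during which the arm holds its last target. There are 200 camera calls.

## Task

The nut on the lamp bracket has worked loose and I want to tighten it, so I need the bolt held from behind. Lift the guard up and off the bracket and set it down upright on the bare desk, then reach down into the gap behind the bracket and grip the bolt's hex head firmly across two opposite flats without turning it or disturbing the other things on the desk. Finish while still holding the head tight with both fingers; do not let go.

Things in the scene. Friction and masses are not known exactly. Their poses are not given: they have to be found in the camera images.
- mount: Fixed lamp mount: grey steel angle bracket and, parallel to it, a white cable trunking; between them a 44 mm open-topped gap. Origin on the desk under the gap's middle; x along the gap, y across it from bracket to trunking, z up. Bracket leaf: 100 mm wide (x +-50), 112 tall, y -28..-22 mm. Trunking: x +-150, y 22..72, 100 mm tall. Nothing is in the gap but bolt head and guard.
- gap_top (a point): Middle of the gap, 112 mm above the desk, level with the bracket's upper edge; axes as the mount's.
- lamp_socket (a point): Top centre of the mount's empty upright lamp socket, 34 mm round, at mount x 102, y -49, z 114 mm. A dark carrier bar (mount x -45..105, y -36..-28, z 70..100) joins it to the bracket; the bracket's 8 mm thick foot reaches to mount y -106 mm.
- bolt (a joint): Angle a of the M16 hex bolt about its axis, the mount's +y axis, right-handed, rad, -0.4 to 0.4 at the start. The axis is 85 mm above the desk at mount x 0. At 0 two flats are upright, facing mount +x and -x; at a their normals are +-(cos a, 0, -sin a) in mount axes, the other flats follow every 60 degrees. It turns almost freely (0.02 N m) and cannot slide.
- bolt_head (a point): Centre of the steel hex head: 24 mm across flats, 10 mm thick, in the gap at mount x 0, y -12..-2 (centre -7), z 85 mm; its frame turns with the bolt. 10 mm of 16 mm round shank, with a 30 mm washer 3 mm thick on the leaf, lie between leaf and head; 24 mm are free between head and trunking. The nut is on the leaf's other side.
- bolt_corner (a point): The hex corner that is uppermost at bolt angle 0, 13.9 mm from the bolt axis, at mid-thickness of the head; shows how far the bolt has turned.
- head_near: Half of the hex head towards mount -x (3 of the 6 flats). Origin at the head's centre; turns with the bolt.
- head_far: Half of the hex head towards mount +x (the other 3 flats). Origin at the head's centre; turns with the bolt.
- guard: Loose 0.35 kg sheet-steel hood, grey, hung over the bolt head by a 10 mm lip hooked over the bracket's upper edge; lifts straight up, 60 mm to clear. Origin: centre of its underside, 54 mm above the desk while hung, axes as the mount's. x +-45 mm, body y -19..19, roof and lip out to y -32, roof top z 61, with handle 97 mm. Stands by itself on its lower edges (skirt at +y, cheeks at +-x).
- guard_handle (a point): Centre of the guard's black bow handle bar, 64 mm long along guard x, 12 wide in y, 14 tall, on posts at its ends (x +-27 mm, 10 mm wide), at guard x 0, y 0, z 90 mm, over the centre of mass; 22 mm free between bar and roof.
- spanner: Bystander: steel spanner 260 mm long, 38 mm wide, 8 mm thick, lying on the desk at the right. Origin at the middle of its underside, x along it.
- reader_right: Bystander: black and silver handheld reader, a flat box 180 (x) x 90 (y) x 36 mm on the desk at the right. Origin at the centre of its underside.
- reader_left: Bystander: another such reader, 180 (x) x 90 (y) x 36 mm, on the desk at the left beyond the trunking. Origin at the centre of its underside.
Things that resemble listed ones, but are neither listed nor needed, are in the scene too. Several things have the shape of the guard; the one meant has the colours described above.

How it is judged:
By the outcome, as a careful person would: the job done as asked, in the order asked, and still so for the second after the job is handed in, while the arm keeps its last pose, push and grip.
It also fails if it takes over 50 s, if anything falls off the work surface, if the arm or the gripper's body presses on something with over 40 N, if the wrist force passes 120 N, or if a joint passes its speed limit or range.

## Working session

There is one attempt and no reset: what is moved stays moved. The work goes in short steps, each a Python script; the robot and the scene stay as the last script left them, time stands still between calls to the robot, and variables do not carry over. Pictures are saved under pics/ and viewed, at most 10 in all, crops included, and the job is handed in when it is done.

```bash
ls; mkdir -p pics; python3 - <<'E'
from rig import manip
import cv2,numpy as np
np.set_printoptions(precision=4,suppress=True)
for c in("scene","top"):
    im=manip.capture(c);cv2.imwrite(f"pics/{c}0.png",im[:,:,::-1])
    p=manip.camera_params(c);print(c,p)
    from scipy.spatial.transform import Rotation as R
    q=np.array(p["attitude"]);r=R.from_quat(q[[1,2,3,0]]) if q.size==4 else R.from_matrix(q)
    for n in("mount","gap_top","lamp_socket","guard","guard_handle","spanner","reader_right","reader_left","bolt_head"):
        for d in manip.place_of(c,n): print(n,round(d["conf"],2),r.apply(d["position"])+p["eye"])
s=manip.read_state();print(s["t"],s["tcp_pos"],s["ee_rot"],manip.tcp_to_tips)
E
```

```text
pics
scene {'vertical_fov': 52.05341673064875, 'cx': 321.8893104741873, 'cy': 197.5435893762154, 'eye': array([ 1.1357, -0.5627,  1.0532]), 'attitude': array([-0.3112,  0.8574,  0.3848, -0.1412])}
mount 0.76 [ 0.5245  0.0738 -0.0044]
gap_top 0.71 [0.5235 0.0794 0.1132]
lamp_socket 0.71 [0.633  0.0376 0.1095]
guard 0.97 [ 0.3601 -0.051   0.0012]
guard 0.82 [ 0.5017  0.2569 -0.001 ]
guard 0.63 [0.525  0.0719 0.0528]
guard 0.55 [ 0.597  -0.1171  0.0002]
guard_handle 0.96 [ 0.5999 -0.1188  0.0905]
guard_handle 0.68 [ 0.3613 -0.054   0.0911]
guard_handle 0.67 [0.4999 0.2586 0.0866]
guard_handle 0.61 [0.5242 0.0784 0.1428]
spanner 0.65 [ 0.4901 -0.3078 -0.0011]
reader_right 0.72 [ 0.4972 -0.5049 -0.0031]
reader_right 0.41 [ 0.5225  0.4437 -0.0041]
reader_left 0.95 [ 0.5226  0.4442 -0.001 ]
bolt_head 0.59 [0.5264 0.0674 0.0823]
bolt_head 0.41 [0.5298 0.0696 0.0952]
top {'vertical_fov': 43.954005729047324, 'cx': 320.92796959634643, 'cy': 199.58110350311864, 'eye': array([ 0.3555, -0.0289,  1.6094]), 'attitude': array([-0.0437,  0.715 , -0.6968,  0.0357])}
mount 0.95 [ 0.5201  0.0731 -0.0022]
gap_top 0.74 [ 0.4945 -0.5054 -0.0006]
gap_top 0.73 [0.5243 0.0688 0.1082]
lamp_socket 0.7 [0.6298 0.0363 0.1122]
lamp_socket 0.17 [0.5315 0.0695 0.1017]
guard 0.97 [ 0.363  -0.0584 -0.0041]
guard 0.83 [ 0.6028 -0.1204 -0.0046]
guard 0.74 [ 0.498   0.2523 -0.0022]
guard 0.74 [0.5234 0.0716 0.1112]
guard 0.7 [ 0.5246  0.0768 -0.0012]
guard 0.6 [0.5221 0.0722 0.0558]
guard 0.27 [0.6308 0.0351 0.1145]
guard_handle 0.98 [0.5225 0.0716 0.1445]
guard_handle 0.85 [ 0.5977 -0.1222  0.0863]
guard_handle 0.79 [0.4993 0.2531 0.0883]
spanner 0.81 [ 0.4864 -0.3114 -0.0013]
reader_right 0.91 [ 0.4941 -0.5091 -0.0016]
reader_left 0.87 [ 0.5195  0.4401 -0.0052]
bolt_head 0.53 [0.5211 0.0679 0.085 ]
1.0 [0.2211 0.4761 0.4047] [-0.      0.2157  0.9765  0.    ] 0.1734
```

View pics/scene0.png

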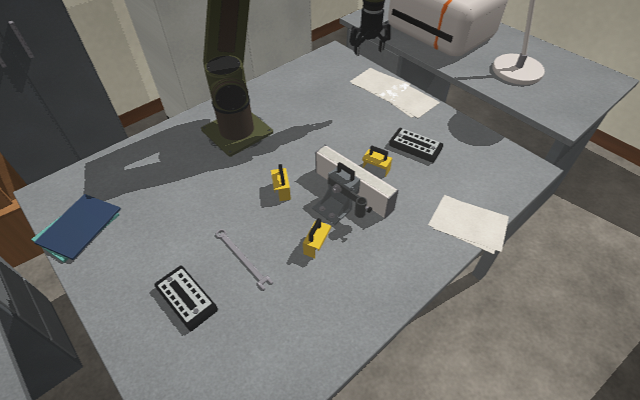

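View pics/top0.png

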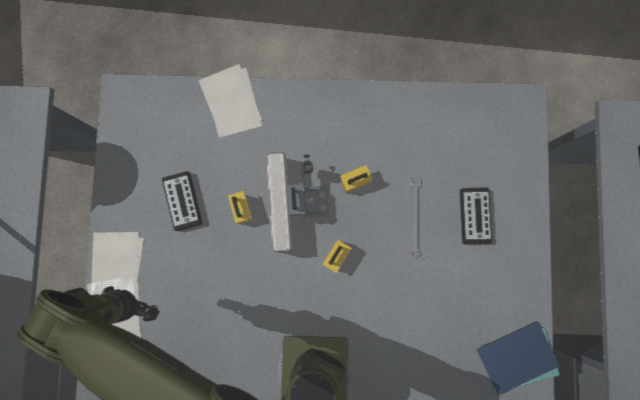

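Candidates for the guard in the top picture: yellow hoods at (240,207), (356,178) and (337,256), and a grey one with a black handle at about (298,202) on the bracket. Only the grey one fits. I'll confirm it with a crop and fit the mount's yaw from the white trunking.

```bash
cat > h.py <<'E'
from rig import manip
import cv2,numpy as np
from scipy.spatial.transform import Rotation as R
np.set_printoptions(precision=4,suppress=True)
def cam(c):
    p=manip.camera_params(c);q=np.array(p["attitude"])
    return R.from_quat(q[[1,2,3,0]]).as_matrix(),np.array(p["eye"]),200/np.tan(np.radians(p["vertical_fov"]/2)),p["cx"],p["cy"]
def proj(c,X):
    M,e,f,cx,cy=cam(c);v=(np.atleast_2d(X)-e)@M
    return np.c_[cx+f*v[:,0]/v[:,2],cy+f*v[:,1]/v[:,2]]
def back(c,uv,z):
    M,e,f,cx,cy=cam(c);uv=np.atleast_2d(uv).astype(float)
    d=np.c_[(uv[:,0]-cx)/f,(uv[:,1]-cy)/f,np.ones(len(uv))]@M.T
    return e+d*((z-e[2])/d[:,2])[:,None]
def place(c,n):
    M,e=cam(c)[:2];return [(d["conf"],M@np.array(d["position"])+e) for d in manip.place_of(c,n)]
def quat(yaw,tilt=0,flip=0):
    """tool down, closing line along world angle yaw; tilt = rotation about horizontal axis yaw+90deg"""
    y=np.array([np.cos(yaw),np.sin(yaw),0]);h=np.array([-np.sin(yaw),np.cos(yaw),0])
    z=np.array([0,0,-1.]);T=R.from_rotvec(h*tilt)
    y,z=T.apply(y),T.apply(z)
    if flip:y=-y
    q=R.from_matrix(np.c_[np.cross(y,z),y,z]).as_quat();return q[[3,0,1,2]],z
E
python3 - <<'E'
from h import *
im=cv2.imread("pics/top0.png")
cv2.imwrite("pics/crop.png",cv2.resize(im[130:280,220:400],None,fx=4,fy=4,interpolation=cv2.INTER_CUBIC))
g=cv2.imread("pics/top0.png").min(2);roi=np.zeros_like(g);roi[145:260,262:294]=1
m=((g>150)&(roi>0)).astype(np.uint8);n,l,s,_=cv2.connectedComponentsWithStats(m);i=1+s[1:,4].argmax();print(s[i])
v,u=np.where(l==i);P=back("top",np.c_[u,v],0.1)[:,:2]
r=cv2.minAreaRect((P*1000).astype(np.float32));print(r)
c=P.mean(0);w,V=np.linalg.eigh(np.cov(P.T));a=V[:,1]*np.sign(V[0,1]);print(c,np.degrees(np.arctan2(a[1],a[0])))
E
```

```text
[ 267  154   23   96 1573]
((517.820068359375, 123.9955825805664), (296.01629638671875, 52.38452911376953), 5.914724826812744)
[0.5162 0.123 ] 5.956984226054642
```

View pics/crop.png

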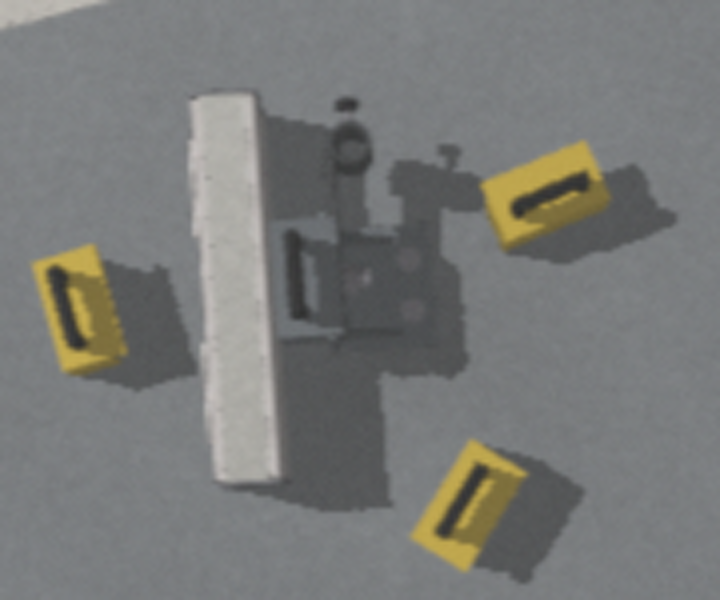

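The crop confirms it: the grey hood with the black handle at crop (300,275), image (296,199), hangs on the bracket. The other three are yellow. Mount yaw is about 6° and its origin about (0.523, 0.0745). Next is the grasp.

```bash
python3 - <<'E'
from h import *
yaw=np.radians(6);o=np.array([.523,.0745,.144])
best=None
for f in(0,1):
    q,z=quat(yaw+np.pi/2,0,f)
    j=manip.ik(o-.155*z+[0,0,.1],q);print(f,j)
    if j is not None and (best is None or abs(j[5])<abs(best[1][5])):best=(q,j)
q=best[0];manip.goto_joints(best[1])
manip.move_gripper(0.6,40)
manip.movel(o+[0,0,.155],velocity=.12)
s=manip.read_state();print(s["t"],s["tcp_pos"],s["force"])
manip.move_gripper(0,40)
s=manip.read_state();print(s["t"],s["width"],s["grip_force"],s["force"],s["wrist_torque"],manip.tcp_to_tips)
manip.movel(o+[0,0,.155+.02],velocity=.06)
s=manip.read_state();print(s["t"],s["width"],s["grip_force"],s["force"],s["wrist_torque"])
manip.movel(o+[0,0,.155+.12],velocity=.12)
s=manip.read_state();print(s["t"],s["width"],s["grip_force"],s["force"],s["wrist_torque"])
E
```

```text
0 [ 0.1415  0.2681 -0.1419  1.1608  0.      0.0368]
1 [ 0.1415  0.2681 -0.1419  1.1608  0.     -3.1048]
4.2417 [0.5234 0.0745 0.2997] [ 0.2906  0.4384 -0.1624]
4.675 0.13322833199418946 41.36862874031067 [-0.8709  0.841   3.1849] [-0.0858  0.0966  0.01  ] 0.1734
5.1583 0.1331902442179413 40.25762915611267 [-0.2667 -0.0791 -4.8316] [ 0.0055 -0.0099  0.0056]
6.1417 0.13243550978622126 40.24872422218323 [-0.8541  0.7366 -4.7042] [-0.0362  0.0507  0.0158]
```

```bash
python3 - <<'E'
from h import *
p=np.array([.43,-.19,0])
manip.movel(p+[0,0,.419],velocity=.18)
manip.movel(p+[0,0,.260],velocity=.15)
manip.movel(p+[0,0,.2455],velocity=.03)
s=manip.read_state();print(s["t"],s["tcp_pos"],s["force"])
while s["force"][2]<0 and s["tcp_pos"][2]>.239:
    manip.movel(np.array(s["tcp_pos"])-[0,0,.001],velocity=.02);s=manip.read_state();print(s["tcp_pos"][2],s["force"][2])
manip.move_gripper(.6)
manip.movel(p+[0,0,.38],velocity=.15)
s=manip.read_state();print(s["t"],s["force"])
cv2.imwrite("pics/scene1.png",manip.capture("scene")[:,:,::-1])
for n in("bolt_head","bolt_corner","bolt","guard"):
    print(n,[(round(c,2),x) for c,x in place("scene",n)])
cv2.imwrite("pics/top1.png",manip.capture("top")[:,:,::-1])
for n in("bolt_head","bolt_corner","bolt"):
    print(n,[(round(c,2),x) for c,x in place("top",n)])
a=cv2.imread("pics/scene1.png");u,v=proj("scene",[.523,.07,.085])[0].astype(int);print(u,v)
b=cv2.imread("pics/top1.png");k,l=proj("top",[.523,.07,.085])[0].astype(int);print(k,l)
f=lambda i,u,v:cv2.resize(i[v-20:v+20,u-20:u+20],(400,400),interpolation=cv2.INTER_CUBIC)
cv2.imwrite("pics/bolt.png",np.hstack([f(a,u,v),f(b,k,l)]))
E
```

```text
9.6917 [ 0.4299 -0.1902  0.246 ] [-1.9656 -0.5573  4.8814]
11.2083 [ 0.2436 -0.0399  0.3232]
bolt_head [(0.51, array([0.5234, 0.0692, 0.0826]))]
bolt_corner [(0.52, array([0.5282, 0.0662, 0.0915]))]Traceback (most recent call last):
  File "<stdin>", line 14, in <module>
  File "h.py", line 16, in place
    M,e=cam(c)[:2];return [(d["conf"],M@np.array(d["position"])+e) for d in manip.place_of(c,n)]
                                                                            ~~~~~~~~~~~~~~^^^^^
ValueError: it knows: bolt_corner, bolt_head, gap_top, guard, guard_handle, head_far, head_near, lamp_socket, mount, reader_left, reader_right, spanner
```

View pics/scene1.png

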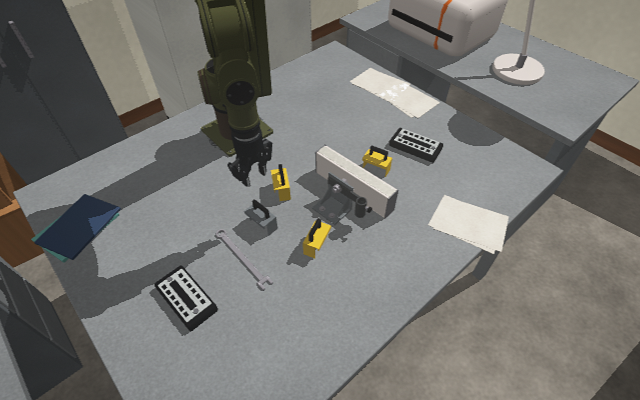

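The guard stands upright at (262,216) and the bystanders look untouched. Next is the bolt angle.

```bash
python3 - <<'E'
from h import *
crops=[]
for c in("scene","top"):
    im=manip.capture(c);cv2.imwrite(f"pics/{c}2.png",im[:,:,::-1])
    for n in("bolt_head","bolt_corner"):
        print(c,n,[(round(q,2),x) for q,x in place(c,n)])
    for n in("head_near","head_far","bolt_head"):
        for d in manip.outline_of(c,n)[:2]:
            v,u=np.where(d["region"]);print(c,n,round(d["conf"],2),len(u),u.mean().round(2),v.mean().round(2),u.min(),u.max(),v.min(),v.max())
    u,v=proj(c,[.524,.0675,.09])[0].round().astype(int);print(u,v)
    crops.append(cv2.resize(im[v-12:v+12,u-12:u+12,::-1],(400,400),interpolation=cv2.INTER_NEAREST))
cv2.imwrite("pics/bolt.png",np.hstack(crops))
print(manip.read_state()["t"])
E
```

```text
scene bolt_head [(0.56, array([0.5241, 0.0686, 0.0831])), (0.24, array([0.5291, 0.0671, 0.0936]))]
scene bolt_corner [(0.43, array([0.5302, 0.0681, 0.0918]))]
343 181
top bolt_head [(0.39, array([0.5176, 0.0659, 0.0822]))]
top bolt_corner [(0.6, array([0.5329, 0.072 , 0.0976]))]
top bolt_head 0.21 3212 290.76 198.71 266 328 152 252
296 200
11.9583
```

View pics/bolt.png

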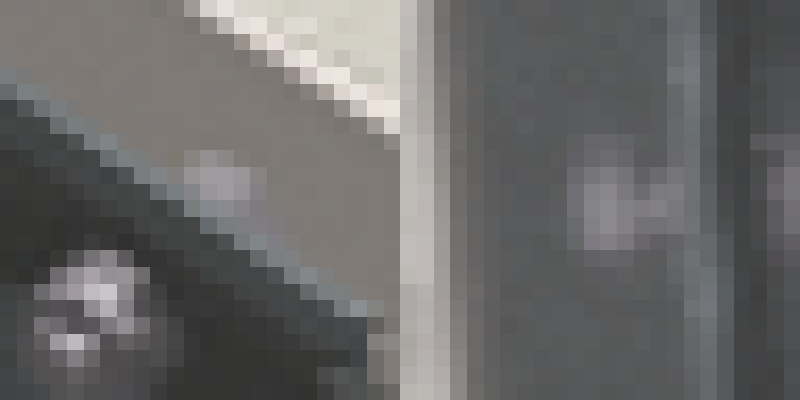

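Left half (scene): the bolt head's top shows just over the leaf edge at crop (225,180). Right half (top): there is one bright facet at crop rows 165–250 and a dimmer, narrower one above it at rows 133–165 (towards +x). So a is clearly positive; I'll fit the intensity profile.

```bash
python3 - <<'E'
from h import *
from scipy.optimize import least_squares
im=cv2.imread("pics/top2.png").astype(float)
print(im[193:208,296:306,2].astype(int)) 
print(im[193:208,296:306,0].astype(int)) 
yaw=np.radians(6);ex=np.array([np.cos(yaw),np.sin(yaw),0]);ey=np.array([-ex[1],ex[0],0]);o=np.array([.523,.0745,0])
H=o+ey*-.007+[0,0,.085]
print(proj("top",[H,H+ex*.01,H+ey*.005,H-ey*.005,H+[0,0,.0139]]))
sc=cv2.imread("pics/scene2.png");u,v=proj("scene",[H,H+[0,0,.0139],H+ex*.01])[0:3].T;print(u,v)
u0,v0=336,172;print(sc[v0:v0+16,u0:u0+16,2])
E
```

```text
[[ 86  86  86  89 101 113  92  68  67  71]
 [ 88  87  87  89 100 110  91  66  66  72]
 [ 91  88  89  90 102 106  88  68  65  73]
 [102  98  92  91 103 106  88  69  66  89]
 [108 103  91  90 105 108  87  67  66  74]
 [125 116  98 107 117 111  88  69  64  75]
 [137 123 108 125 125 111  93  72  65  77]
 [139 129 126 130 121 109  93  73  65  72]
 [139 130 116 114 118 112  94  76  67  73]
 [129 121 106  97 100 106 102  83  66  71]
 [101  99  91  91 101 110 101  83  66  67]
 [ 92  94  91  88  98 108 108  89  68  65]
 [ 90  89  90  88  92 105 112  89  68  64]
 [ 88  85  86  86  88 110 114  90  66  65]
 [ 87  89  88  87  88 100 107  89  67  64]]
[[ 90  88  88  91 106 120  98  70  70  73]
 [ 91  90  89  92 105 116  96  69  70  76]
 [ 93  92  91  93 107 113  93  70  66  74]
 [104 102  94  94 108 112  92  70  68  91]
 [111 105  93  93 108 113  92  69  67  75]
 [127 120 100 109 121 115  92  70  66  76]
 [140 126 110 126 128 116  97  75  67  79]
 [142 132 129 133 125 113  97  74  67  72]
 [142 133 118 117 122 117  98  79  68  73]
 [132 125 106  99 102 111 107  86  67  73]
 [102 101  93  92 105 11
[... 728 characters left out ...]
 126 127 127 127 126 126 126]
 [ 68 105 122 123 126 126 135 146 139 128 125 127 126 126 128 127]
 [ 67  63  80 120 129 129 150 159 158 154 136 125 127 127 127 128]
 [ 66  68  67  69 104 120 132 152 159 151 132 126 127 126 128 127]
 [ 56  62  66  68  63  78 120 133 139 134 126 126 127 127 126 127]
 [ 53  53  56  65  68  66  68 102 122 125 127 127 126 127 126 127]
 [ 60  54  49  54  62  66  66  64  78 118 128 127 128 126 127 127]
 [116 134  92  52  52  56  65  67  67  69 101 123 126 127 128 127]
 [168 148 150 110  54  53  57  63  68  68  67  79 119 131 127 127]
 [192 202 142  84  64  50  54  54  57  66  68  68  71 102 122 123]
 [145 179 128  79  70  55  54  55  54  57  63  67  70  68  80 117]]
```

Facet widths (B ≈ 4.5 px, C ≈ 2.3 px, corrected for the 6° view tilt) give a ≈ 0.37, which agrees with the networks' sign. I'll go in with the tool tilted to match, then close in small steps and watch the forces.

```bash
cat >> h.py <<'E'
YAW=np.radians(6);EX=np.array([np.cos(YAW),np.sin(YAW),0]);EY=np.array([-EX[1],EX[0],0]);EZ=np.array([0,0,1.])
O=np.array([.5227,.0745,0])
def W(x,y,z):return O+EX*x+EY*y+EZ*z
def rep(a,s=None):
    s=s or manip.read_state();n=EX*np.cos(a)-EZ*np.sin(a);up=EX*np.sin(a)+EZ*np.cos(a);f=np.array(s["force"]);m=np.array(s["wrist_torque"])
    print("t%.2f w%.4f grip%.2f Fn%.2f Fy%.2f Fup%.2f My%.3f"%(s["t"],s["width"],s["grip_force"],f@n,f@EY,f@up,m@EY),"tcp",s["tcp_pos"]);return f@n
E
python3 - <<'E'
from h import *
a=.37;G=W(0,-.003,.085)
b=None
for f in(0,1):
    q,z=quat(YAW,a,f);j=manip.ik(G-z*(.155+.13),q);k=manip.ik(G-z*.155,q);print(f,j,k)
    if j is not None and k is not None and(b is None or abs(j[5])<abs(b[1][5])):b=(q,j)
q,z=quat(YAW,a,0) if b is None else (b[0],quat(YAW,a)[1])
manip.goto_joints(b[1])
manip.move_gripper(.6,20)
manip.movel(G-z*(.155+.06),velocity=.12);rep(a)
manip.movel(G-z*(.155+.025),velocity=.06);rep(a)
manip.movel(G-z*.155,velocity=.04);rep(a)
E
```

```text
0 [0.1288 0.6502 0.3163 1.6068 0.0087 1.5932] [ 0.1306  0.6446 -0.026   1.2701  0.0093  1.5949]
1 [ 0.1288  0.6502  0.3163  1.6068  0.0087 -1.5484] [ 0.1306  0.6446 -0.026   1.2701  0.0093 -1.5467]
t14.07 w0.6012 grip0.00 Fn0.26 Fy0.53 Fup-0.03 My-0.311 tcp [0.6006 0.0795 0.2861]
t14.80 w0.6004 grip0.00 Fn0.10 Fy0.89 Fup0.52 My-0.306 tcp [0.5878 0.0783 0.2528]
t15.57 w0.6020 grip0.00 Fn0.72 Fy0.12 Fup0.25 My-0.331 tcp [0.5788 0.0774 0.2296]
```

```bash
python3 - <<'E'
from h import *
a=.37;w=.44
while w>.285:
    manip.move_gripper(w,20);s=manip.read_state();F=rep(a,s)
    if s["grip_force"]>1 or abs(F)>2:break
    w-=.02 if w>.37 else .008
E
```

```text
t15.86 w0.4399 grip0.00 Fn-0.47 Fy0.07 Fup0.71 My-0.288 tcp [0.5789 0.0774 0.2297]
t16.07 w0.4211 grip0.00 Fn-0.09 Fy0.38 Fup-0.18 My-0.349 tcp [0.5788 0.0774 0.2296]
t16.29 w0.3991 grip0.00 Fn0.25 Fy-0.04 Fup-0.31 My-0.272 tcp [0.5788 0.0774 0.2295]
t16.51 w0.3792 grip0.00 Fn-0.57 Fy0.67 Fup-0.02 My-0.309 tcp [0.5788 0.0774 0.2295]
t16.73 w0.3584 grip0.00 Fn-0.47 Fy0.59 Fup-0.00 My-0.329 tcp [0.5788 0.0774 0.2295]
t16.94 w0.3519 grip0.00 Fn0.08 Fy0.64 Fup-0.58 My-0.330 tcp [0.5788 0.0774 0.2295]
t17.16 w0.3465 grip0.00 Fn0.56 Fy-0.58 Fup-0.23 My-0.315 tcp [0.5788 0.0774 0.2295]
t17.38 w0.3326 grip0.00 Fn0.12 Fy-0.69 Fup-0.08 My-0.366 tcp [0.5787 0.0774 0.2295]
t17.59 w0.3286 grip0.35 Fn1.28 Fy-0.54 Fup-0.19 My-0.515 tcp [0.5789 0.0774 0.2295]
t17.81 w0.3165 grip1.05 Fn1.63 Fy0.96 Fup-0.66 My-0.728 tcp [0.5791 0.0774 0.2295]
```

```bash
python3 - <<'E'
from h import *
a=.37;manip.move_gripper(.40,20);n=EX*np.cos(a)-EZ*np.sin(a)
G=W(0,-.003,.085)+n*.0018;z=quat(YAW,a)[1]
manip.movel(G-z*.155,velocity=.02);rep(a)
for w in(.36,.34,.33,.322,.314,.307,.3,.295,.29,.285,.28):
    manip.move_gripper(w,20);s=manip.read_state();F=rep(a,s)
    if s["grip_force"]>1.5 or abs(F)>2.2 or abs(s["wrist_torque"]@EY+.32)>.35:break
E
```

```text
t18.30 w0.3960 grip0.00 Fn0.39 Fy-0.49 Fup0.73 My-0.334 tcp [0.5805 0.0776 0.2288]
t18.52 w0.3568 grip0.00 Fn-1.12 Fy0.18 Fup-0.25 My-0.336 tcp [0.5804 0.0776 0.2288]
t18.73 w0.3388 grip0.00 Fn0.60 Fy0.33 Fup0.05 My-0.305 tcp [0.5804 0.0775 0.2289]
t18.95 w0.3280 grip0.00 Fn-0.42 Fy-0.52 Fup-0.31 My-0.341 tcp [0.5804 0.0776 0.2289]
t19.17 w0.3216 grip0.00 Fn-0.77 Fy0.31 Fup-0.90 My-0.319 tcp [0.5804 0.0775 0.2289]
t19.38 w0.3146 grip0.00 Fn-0.03 Fy-0.78 Fup0.70 My-0.326 tcp [0.5804 0.0776 0.2289]
t19.60 w0.3086 grip0.00 Fn0.76 Fy-0.61 Fup0.07 My-0.390 tcp [0.5804 0.0775 0.2288]
t19.82 w0.2993 grip0.00 Fn0.27 Fy-0.16 Fup-0.39 My-0.335 tcp [0.5804 0.0775 0.2289]
t20.03 w0.2983 grip0.00 Fn-0.19 Fy0.37 Fup-0.08 My-0.357 tcp [0.5804 0.0775 0.2288]
t20.25 w0.2905 grip0.09 Fn0.83 Fy-1.38 Fup0.73 My-0.399 tcp [0.5805 0.0776 0.2289]
t20.47 w0.2862 grip0.45 Fn0.58 Fy-0.39 Fup0.28 My-0.480 tcp [0.5806 0.0776 0.2289]
t20.68 w0.2812 grip4.49 Fn0.61 Fy0.02 Fup0.04 My-0.596 tcp [0.5806 0.0776 0.2289]
```

```bash
python3 - <<'E'
from h import *
a=.37;n=EX*np.cos(a)-EZ*np.sin(a)
manip.move_gripper(.295);G=W(0,-.003,.085)+n*.0021;z=quat(YAW,a)[1]
manip.movel(G-z*.155,velocity=.01);rep(a)
for w,e in((.285,20),(.278,20),(.26,20),(0,20),(0,60)):
    manip.move_gripper(w,e);rep(a)
manip.wait(.3);rep(a)
cs=[]
for c in("scene","top"):
    im=manip.capture(c)
    print([(round(q,2),x) for q,x in place(c,"bolt_corner")])
    u,v=proj(c,[.5,0,.1])[0].round().astype(int);cs.append(cv2.resize(im[v-65:v+65,u-65:u+65,::-1],(400,400),interpolation=cv2.INTER_CUBIC))
cv2.imwrite("pics/end.png",np.hstack(cs))
E
```

```text
t21.15 w0.2959 grip0.00 Fn-0.45 Fy-0.26 Fup0.06 My-0.345 tcp [0.5806 0.0775 0.2287]
t21.37 w0.2859 grip0.06 Fn0.67 Fy-0.64 Fup1.02 My-0.353 tcp [0.5807 0.0776 0.2287]
t21.58 w0.2789 grip6.93 Fn0.07 Fy-0.50 Fup-0.13 My-0.349 tcp [0.5807 0.0776 0.2288]
t21.80 w0.2685 grip19.75 Fn-0.19 Fy-0.37 Fup1.02 My-0.402 tcp [0.5807 0.0776 0.2288]
t22.02 w0.2746 grip19.76 Fn0.80 Fy-0.82 Fup0.38 My-0.396 tcp [0.5807 0.0776 0.2288]
t22.23 w0.2697 grip58.74 Fn-0.37 Fy-0.11 Fup1.81 My-0.274 tcp [0.5807 0.0776 0.2289]
t22.53 w0.2650 grip58.81 Fn0.19 Fy0.75 Fup3.67 My-0.182 tcp [0.5807 0.0776 0.2289]
[(0.15, array([0.5228, 0.0682, 0.0826]))]
[]
```

View pics/end.png

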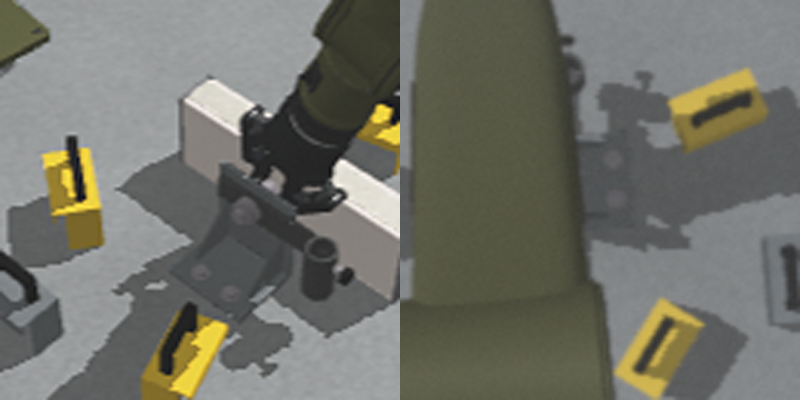

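The gripper is in the gap at the head (left half, about (280,190)). The guard stands upright at the edge of both crops, and nothing else has moved. Grip force is a steady 59 N at about 23–24 mm opening, with balanced side force.

```bash
python3 - <<'E'
from h import *
manip.wait(.5);rep(.37);print(manip.sign_off())
E
```

```text
t23.23 w0.2652 grip59.02 Fn-1.71 Fy0.67 Fup4.77 My-0.073 tcp [0.5808 0.0776 0.2289]
the job is handed in; nothing more can be done
None
```

I handed the job in at 23 s: the guard stands upright on the bare desk, and the gripper is still holding the bolt's hex head across two opposite flats at about 59 N; light contact while I lined up the fingers may have turned the bolt slightly (at most a few degrees by my estimate, not measured).

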